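Reset the tripped breaker through the distribution box's window

ROBOT

A 6-joint arm with a two-finger parallel gripper is mounted at the origin on the work surface. World frame = base frame: x ahead of the robot, y to its left, z up, the work surface at z = 0. Lengths are in m, angles in rad, forces in N, time in s.
With the tool pointing down it reaches from about 0.375 to 0.9 m from the base axis. Payload 3.1 kg.
Tool frame: the origin (TCP) lies where the fingers leave the gripper's body, on its centre line; the fingertips stand 70 mm ahead of it and the grasp point (between the pads) lies 51 mm ahead of it; z points along the fingers, y is the direction in which the jaws open and shut (so a half turn about z gives the same grasp; the last joint's range is limited). The gripper opens to 87 mm and grips with 3 to 60 N. Pads are 19 mm wide; open, the fingers measure 117 mm over their backs; the gripper's body (75 mm by 190 mm) begins 51 mm behind the grasp point.
Start: joints at [1.056, 0.527, 1.433, -0, 1.181, -0.178], TCP at [0.206, 0.59, 0.292] pointing down, gripper open.
Joint ranges: [-3.08, 3.08], [-0.75, 2.2], [0.22, 2.44], [-1.43, 4.57], [0, 2.65], [-2.85, 2.85]. Speed limits (rad/s): [2.79, 2.79, 3.14, 3.14, 3.14, 3.14].

INTERFACE

Orientations are given as a 3x3 rotation matrix whose columns are the frame's x, y, z axes.
In Python, from station import ctrl, eyes gives the robot as it stands.
- The arm moves only by the tool send_rows, never from a script. Its argument "motion" is a list of rows, each a list of 7 numbers: the shift along the tool's x, y, z in units of 50 cm (1.0 is 50 cm), then the turn, a rotation vector about the tool's x, y, z in units of 2 rad (1.0 is 2 rad), then the closure, from 0 (fully open) to 1 (shut). A call has 1 to 10 rows; each row shifts and turns the commanded pose from where the row before left it, along the tool's axes as they then stand; what a row does not reach is not made up. A row lasts 1/8 s, in which the tool goes at most 62.5 mm and 10.7 degrees, less where a joint would pass 70% of its speed; a pose out of reach is approached as far as the arm can. A call with a number of a shift or a turn outside -1 to 1 is refused whole. A call with a gripper value outside its range is refused whole. The fingers move at their own pace and stop on an object; "force" is the grip in N (left out, the last holds). Time passes only in rows, so rows that do not move let the fingers close. It gives the time, the measured TCP pose, the force and the opening at its end, in the units of the state.
- ctrl.observe(): the state, without advancing time (a new reading comes with each control period).
- eyes.grab_frame(name): name is "scene" or "top" or "wrist"; returns a dict with "frame" (384x512x3 uint8, red, green, blue), "intrinsics" (3x3 intrinsics, pixels), "R" (3x3) and "t" (3): a world point X has camera coordinates R X + t; the wrist camera has in their place "mount" (4x4, takes a point from camera to tool coordinates, whose origin is the TCP and whose axes are the flange's). Camera axes: x right, y down, z forward; pixel columns grow to the right and rows downward; lengths in m; the calibration is good to about 2 mm. A picture is of the moment at which its call begins: read the wrist's pose just before it. There is no depth.
- ctrl.close_job(): hands the job in, once; it reports no verdict.
The state is a dict: "time": time; "qpos": joint angles; "dq": joint speeds; "effort": joint torques, N m; "eef_pos": TCP position; "eef_rot": TCP orientation; "contact_force": force on the tool from outside, world axes, zero at the start; "torque": the same for the moment, N m; "grip_width": finger opening in m.
Only numpy, scipy, OpenCV 4.12 (cv2) and the standard library are available. Lean on these libraries where they do the work, as an engineer would, in place of code of your own. Each camera call takes 0.05 s, during which the arm holds its last target. There are 200 camera calls.

TASK

One of the three breakers behind the window of the distribution box has tripped: its handle stands midway, while the others lean fully to ON (up the slope, towards the box's high edge) or fully to OFF (down the slope, towards the red sockets). Reach in through the window and reset it with the fingertips, pushing its handle without gripping it: first all the way down to OFF, then all the way up to ON. Do not touch the box or its window frame, leave the other two breakers as they are and the things on the bench where they lie, and finish clear of the box.

Things in the scene. Friction and masses are not known exactly. Their poses are not given: they have to be found in the camera images.
- box: Portable power distribution box, light grey, fixed: 400 mm wide (y), about 330 mm deep (x). Origin: under its middle, on the bench; x points up the slope, z up. The face slopes at 0.26 rad, rising along +x, from 100 mm high at the near edge to 185 mm at the far one. The box takes in frame, bezel, inner plate, sockets and the clear cover that hangs open behind the high edge, but not the breakers.
- window (a point): Centre of the window in the plane of the face (box frame x 50, y 0, z 155 mm). The opening is 156 mm along the slope, 300 mm across; its bezel is 12 mm wide, 3 mm proud. Square to the face, the breakers' noses (76 mm across, 60 mm along the slope, on the window's centre line) lie 35 mm below its plane, the inner plate 45 mm. An upright handle ends 7 mm below the plane.
- sockets (a point): Middle one of three red sockets (74 mm across, 100 mm apart across the box) on the lower part of the face, standing 35 mm out of it: centre of its lid. Do not touch.
- tip_tripped (a point): Middle of the end of a breaker handle: a black plastic bar 22 mm wide across the box, 10 mm thick. It pivots about an axis across the box, 43 mm back along the handle from this point, on the window's centre line 50 mm below the face. z runs out along the handle, x towards ON. Tripped breaker; which of the three places (95 mm apart across the box) is its own varies.
- tip_live (a point): Middle of the end of a breaker handle: a black plastic bar 22 mm wide across the box, 10 mm thick. It pivots about an axis across the box, 43 mm back along the handle from this point, on the window's centre line 50 mm below the face. z runs out along the handle, x towards ON. Breaker that is ON; which of the three places (95 mm apart across the box) is its own varies.
- tip_idle (a point): Middle of the end of a breaker handle: a black plastic bar 22 mm wide across the box, 10 mm thick. It pivots about an axis across the box, 43 mm back along the handle from this point, on the window's centre line 50 mm below the face. z runs out along the handle, x towards ON. Breaker that is OFF; which of the three places (95 mm apart across the box) is its own varies.
- handle_tripped (a joint): Handle of the tripped breaker: 0 rad = fully OFF (leans 0.4 rad down the slope from square to the face), 0.8 rad = fully ON (leans 0.4 rad up the slope), with firm stops at both ends. It starts near 0.4. It moves stiffly (about 5 N at its end, 9 N near its root) and stays where it is left.
- handle_live (a joint): Handle of the breaker that is ON (about 0.8 rad); same values and stiffness.
- handle_idle (a joint): Handle of the breaker that is OFF (about 0 rad); same values and stiffness.
- tube_mid (a point): Bystander: middle of a steel tube offcut standing on end beside the box, 60 mm across, 80 mm high.
- can_mid (a point): Bystander: middle of an upright spray can beside the box, 60 mm across, 160 mm high.
- driver_grip (a point): Bystander: middle of the handle of a screwdriver lying beside the box.
- flange_mid (a point): Bystander: middle of a flat steel flange ring lying beside the box, 90 mm across, 14 mm high.

How it is judged:
On the way, in this order (a step that is already met when the one before it is completed fails the run):
1. the tripped breaker's handle is pushed fully down to OFF (value of joint handle_tripped below 0.1 rad), for 0.1 s.
2. the same handle is then pushed fully up to ON (value of joint handle_tripped above 0.7 rad), for 0.2 s.
At the end, for the whole second after the job is handed in: The reset breaker's handle rests within 0.1 rad of its ON stop; the breaker that was ON is still within 0.1 rad of ON, the one that was OFF within 0.1 rad of OFF; the tube, can, screwdriver and flange are within 15 mm of where they stood (value of joint each of handle_tripped, handle_live above 0.7 rad and value of joint handle_idle below 0.1 rad and distance of each of tube_mid, can_mid, driver_grip, flange_mid from where it was at the start of the episode below 0.015 m); the robot touches nothing.
It fails at once if the robot touches the box or its window frame (contact force between any of the fingers, the arm and box above 0.5 N).
It fails at once if the handle is gripped between the fingers instead of pushed (x of the grasp point in the frame of tip_tripped between -0.006 and 0.006 m and y of the grasp point in the frame of tip_tripped between -0.012 and 0.012 m and z of the grasp point in the frame of tip_tripped below 0.012 m).
It fails at once if another breaker's handle is moved (value of joint handle_live below 0.68 rad or value of joint handle_idle above 0.12 rad).
It fails at once if a thing on the bench is knocked, shifted or lifted (distance of any of tube_mid, can_mid, driver_grip, flange_mid from where it was at the start of the episode above 0.02 m).
It also fails if it takes over 48 s, if anything falls off the work surface, if the arm or the gripper's body presses on something with over 40 N, if the wrist force passes 120 N, or if a joint passes its speed limit or range.

## Working session

There is one attempt and no reset: what is moved stays moved. The work goes in short steps, Python scripts to look and compute and a tool call to move; the robot and the scene stay as the last step left them, time stands still between calls to the robot, and variables do not carry over. Pictures are saved under pics/ and viewed, about 8 in all and at most 12, crops included, and the job is handed in when it is done.

Besides the shell and the picture viewer there is one more tool, called after "Request:" by a JSON object that holds its "api" and its "payload". send_rows: Moves the arm, as the interface text tells. Its arguments: {"type":"object","properties":{"motion":{"type":"array"},"force":{"type":"number"}},"required":["motion"]}

```bash
mkdir -p pics; ls
python3 - <<'E'
from station import ctrl, eyes
import cv2,pickle
s=ctrl.observe();print({k:s[k] for k in('time','qpos','eef_pos','eef_rot','grip_width')})
d={}
for n in('scene','top'):
    f=eyes.grab_frame(n);d[n]=f;cv2.imwrite(f'pics/{n}0.png',f['frame'][:,:,::-1]);print(n,f['intrinsics'],f['R'],f['t'])
f=eyes.grab_frame('wrist');print(f['mount']);d['wrist']=f
pickle.dump(d,open('f0.pkl','wb'))
E
```

```text
pics
{'time': 0.0, 'qpos': array([ 1.05649274e+00,  5.28470462e-01,  1.43390594e+00, -4.20176435e-05,
        1.18140860e+00, -1.78515074e-01]), 'eef_pos': array([0.20564053, 0.58957491, 0.29126768]), 'eef_rot': array([[-9.44155865e-01,  3.29497514e-01, -1.04463643e-03],
       [ 3.29498983e-01,  9.44153962e-01, -1.92786061e-03],
       [ 3.51072347e-04, -2.16440754e-03, -9.99997596e-01]]), 'grip_width': 0.08700129403373849}
scene [[467.7602303    0.         255.79207823]
 [  0.         467.7602303  192.10582297]
 [  0.           0.           1.        ]] [[-4.24591877e-01  9.05384649e-01  6.12146186e-04]
 [ 7.60437675e-01  3.56983901e-01 -5.42491509e-01]
 [-4.91382011e-01 -2.29871989e-01 -8.40061062e-01]] [ 0.19180047 -0.32767963  1.75603203]
top [[451.86643094   0.         248.87774916]
 [  0.         451.86643094 189.40718436]
 [  0.           0.           1.        ]] [[-0.00671101 -0.99980889 -0.01836138]
 [-0.98517443  0.00975828 -0.17127788]
 [ 0.17142433  0.01693972 -0.98505165]] [0.05826311 0.49376297 1.54419331]
[[-1.22480664e-04 -9.55990433e-01 -2.93397813e-01  8.19016822e-02]
 [ 9.99999800e-01 -2.99112688e-04  5.57155579e-04  2.71891602e-04]
 [-6.20394412e-04 -2.93397687e-01  9.55990279e-01 -9.19308962e-02]
 [ 0.00000000e+00  0.00000000e+00  0.00000000e+00  1.00000000e+00]]
```

View pics/scene0.png

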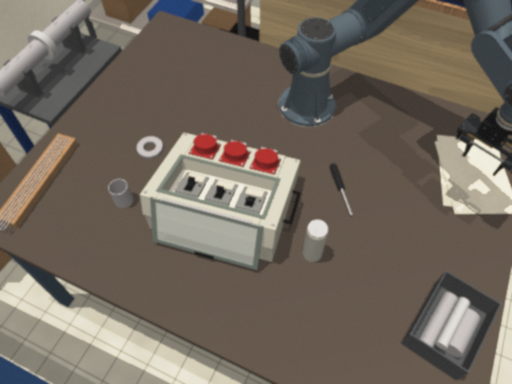

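View pics/top0.png

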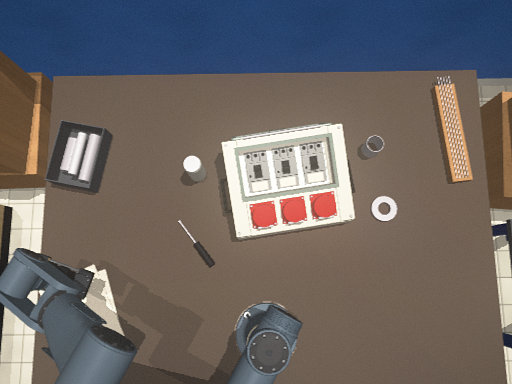

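```bash
cat > h.py <<'E'
import numpy as np,cv2,pickle
def ray(f,uv):
    d=np.linalg.solve(f['intrinsics'],np.array([*uv,1.]));R=f['R'];return -R.T@f['t'],R.T@d
def tri(fs,uvs):
    A=0;b=0
    for f,u in zip(fs,uvs):
        c,d=ray(f,u);d=d/np.linalg.norm(d);P=np.eye(3)-np.outer(d,d);A=A+P;b=b+P@c
    return np.linalg.solve(A,b)
def proj(f,X):
    p=f['intrinsics']@(f['R']@X+f['t']);return p[:2]/p[2]
E
python3 - <<'E'
from h import *
d=pickle.load(open('f0.pkl','rb'))
for n in('scene','top'):
    im=d[n]['frame'];h=cv2.cvtColor(im,cv2.COLOR_RGB2HSV)
    m=(((h[...,0]<8)|(h[...,0]>172))&(h[...,1]>170)&(h[...,2]>80)).astype(np.uint8)
    k,_,st,c=cv2.connectedComponentsWithStats(m)
    print(n,[(st[i].tolist(),c[i].round(1).tolist()) for i in range(1,k) if st[i,4]>100])
a=d['scene']['frame'][125:270,135:310];b=d['top']['frame'][115:245,215:360]
cv2.imwrite('pics/cs.png',cv2.resize(a,None,fx=4.5,fy=4,interpolation=3)[:,:,::-1])
cv2.imwrite('pics/ct.png',cv2.resize(b,None,fx=4.5,fy=4.5,interpolation=3)[:,:,::-1])
E
```

```text
scene [([193, 135, 25, 22, 403], [204.6, 145.7]), ([223, 142, 25, 23, 414], [234.8, 152.9]), ([253, 149, 25, 23, 425], [265.4, 160.3])]
top []
```

View pics/cs.png

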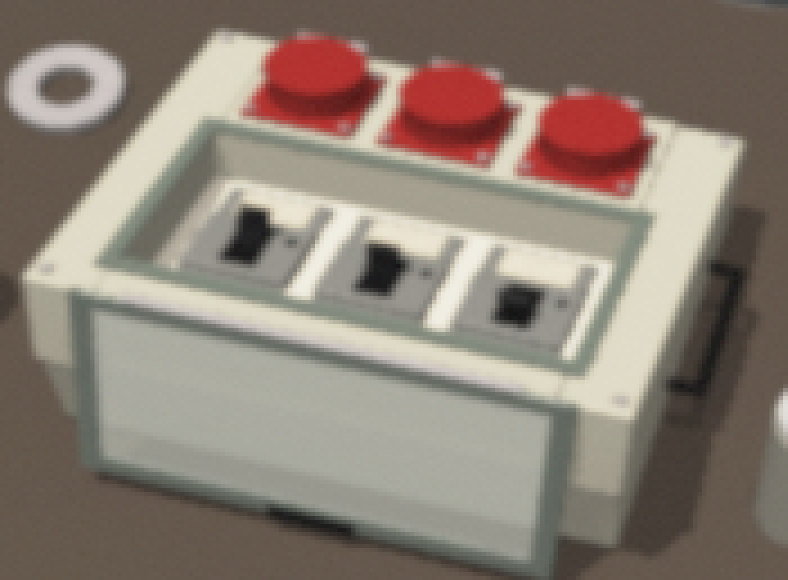

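View pics/ct.png

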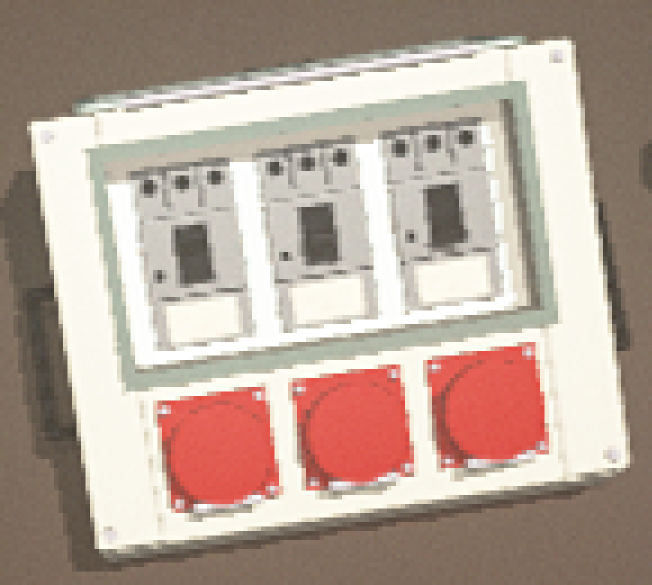

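```bash
cat >> h.py <<'E'
from scipy.optimize import least_squares
a=.26
S=np.array([np.cos(a),0,np.sin(a)]);N=np.array([-np.sin(a),0,np.cos(a)]);W=np.array([.05,0,.155])
def face(s,y,n): return W+s*S+n*N+np.array([0,y,0])
def tip(y,q,r=.043,off=0):   # handle angle q (0 OFF .8 ON)
    t=q-.4; return face(r*np.sin(t)+off*np.cos(t),y,-.05+r*np.cos(t)-off*np.sin(t))
def box(p):
    c,s=np.cos(p[2]),np.sin(p[2]);return np.array([[c,-s,0],[s,c,0],[0,0,1]]),np.array([p[0],p[1],0])
E
python3 - <<'E'
from h import *
d=pickle.load(open('f0.pkl','rb'))
S_=[(205,120),(652,213),(585,375),(98,265)];T_=[(88,150),(525,82),(553,325),(127,388)]
# (s,y): scene: near/-y , near/+y, far/+y, far/-y ; top: far/+y, far/-y, near/-y, near/+y
sg=[(-1,-1),(-1,1),(1,1),(1,-1)];tg=[(1,1),(1,-1),(-1,-1),(-1,1)]
obs=[('scene',(u/4.5+135-.4,v/4+125-.4),face(.09*a,.162*b,.003)) for (u,v),(a,b) in zip(S_,sg)]
obs+=[('top',(u/4.5+215-.4,v/4.5+115-.4),face(.09*a,.162*b,.003)) for (u,v),(a,b) in zip(T_,tg)]
P=[];Q=[]
for n,uv,X in obs:
    c,r=ray(d[n],uv);P.append((c+r*(X[2]-c[2])/r[2])[:2]);Q.append(X[:2])
P=np.array(P);Q=np.array(Q)
def fit(I):
    A=Q[I]-Q[I].mean(0);B=P[I]-P[I].mean(0)
    th=np.arctan2((A[:,0]*B[:,1]-A[:,1]*B[:,0]).sum(),(A*B).sum())
    R=box([0,0,th])[0][:2,:2];t=P[I].mean(0)-R@Q[I].mean(0);return [*t,th],(P[I]-Q[I]@R.T-t)*1000
for I in(range(4),range(4,8),range(8)):
    p,e=fit(list(I));print(np.round(p,4),e.round(1).tolist())
np.save('p.npy',p)
R,t=box(p)
for n in('scene','top'):
    im=cv2.resize(d[n]['frame'],None,fx=8,fy=8,interpolation=3)[:,:,::-1].copy()
    pts=[]
    for y in(.095,0,-.095):
        for q,c in((0,(0,0,255)),(.4,(0,255,255)),(.8,(0,255,0))):
            u=proj(d[n],R@tip(y,q)+t);pts.append(u);cv2.circle(im,tuple(np.int32(u*8+4)),3,c,-1)
    lo=np.int32(np.min(pts,0)*8)-70;hi=np.int32(np.max(pts,0)*8)+70
    cv2.imwrite(f'pics/t_{n}.png',im[lo[1]:hi[1],lo[0]:hi[0]]);print((hi-lo))
print(np.array([R@face(0,y,-.05)+t for y in(.095,0,-.095)]))
# scene lid centre check
for uv in((204.6,145.7),(234.8,152.9),(265.4,160.3)):
    c,r=ray(d['scene'],uv);X=c+r*(.145-c[2])/r[2];print(R.T@(X-t))
E
cd pics; python3 -c "
import cv2,numpy as np
a=cv2.imread('t_scene.png');b=cv2.imread('t_top.png');w=max(a.shape[1],b.shape[1])
p=lambda i:cv2.copyMakeBorder(i,0,0,0,w-i.shape[1],0)
o=np.vstack([p(a),p(b)]);print(o.shape);f=min(1,800/o.shape[1],600/o.shape[0]);cv2.imwrite('t.png',cv2.resize(o,None,fx=f,fy=f))"
```

```text
[ 0.4987 -0.0799  0.158 ] [[0.8, 1.9], [0.8, -2.3], [0.1, -1.8], [-1.8, 2.1]]
[ 0.4981 -0.0786  0.1424] [[-2.1, -2.3], [-0.9, 1.3], [0.4, 4.6], [2.6, -3.6]]
[ 0.4984 -0.0792  0.1502] [[2.4, 1.2], [-0.1, -3.4], [-0.9, -1.6], [-0.4, 2.7], [-1.0, -2.5], [-2.3, 0.7], [-1.2, 5.3], [3.5, -2.5]]
[658 320]
[605 292]
[[ 0.54629028  0.02409046  0.1066805 ]
 [ 0.56050874 -0.06983949  0.1066805 ]
 [ 0.5747272  -0.16376944  0.1066805 ]]
[-0.08278354 -0.09643449  0.145     ]
[-0.08270453  0.00299237  0.145     ]
[-0.08224172  0.10174646  0.145     ]
(612, 658, 3)
```

View pics/t.png

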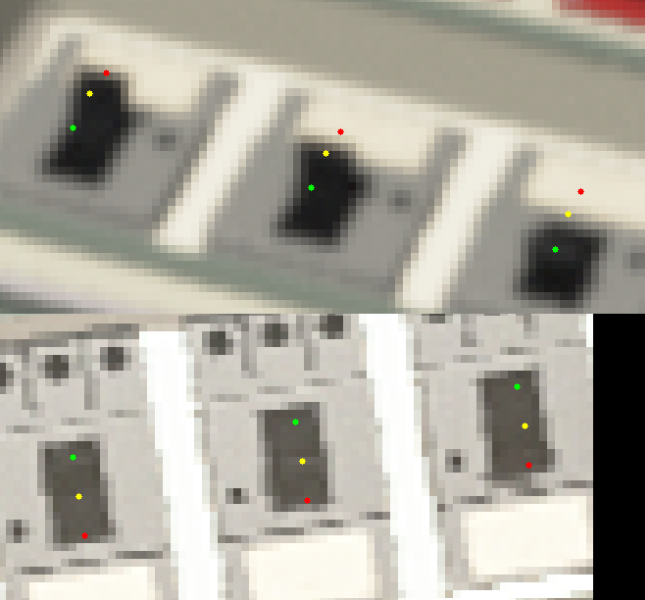

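The middle handle is the tripped one: in the scene view its end sits on the yellow marker at about (325,152). The left handle (−y) is OFF and the right one (+y) is ON. I'll raise the arm and carry it across to above the window, with the jaws closed.

Request:
{"api": "send_rows", "payload": {"motion": [[0,0,-0.1,0,0,0,1],[0,0,-0.1,0,0,0,1],[-0.074,-0.074,0,0,0,0,1],[-0.074,-0.074,0,0,0,0,1],[-0.074,-0.074,0,0,0,0,1],[-0.074,-0.074,0,0,0,0,1],[-0.074,-0.074,0,0,0,0,1],[-0.074,-0.074,0,0,0,0,1],[-0.074,-0.074,0,0,0,0,1],[-0.074,-0.074,0,0,0,0,1]], "force": 20}}

```text
time: 1.4
eef_pos: [0.3882, 0.2115, 0.3922]
eef_rot: [[-0.944, 0.329, 0.0], [0.329, 0.944, 0.0], [-0.0, 0.0, -1.0]]
contact_force: [0.6, 0.4, 0.6]
grip_width: 0.0018
```

Request:
{"api": "send_rows", "payload": {"motion": [[-0.074,-0.074,0,0,0,0,1],[-0.074,-0.074,0,0,0,0,1],[-0.074,-0.074,0,0,0,0,1],[-0.074,-0.074,0,0,0,0,1],[-0.074,-0.074,0,0,0,0,1],[0,0,0,0,0,0,1],[0,0,0,0,0,0,1]]}}

```text
time: 2.28
eef_pos: [0.5009, -0.0223, 0.3917]
eef_rot: [[-0.944, 0.33, -0.002], [0.33, 0.944, 0.001], [0.002, 0.0, -1.0]]
contact_force: [-0.8, 0.1, 0.1]
grip_width: 0.0006
```

```bash
cat > go.py <<'E'
import sys
from h import *
from scipy.spatial.transform import Rotation as Ro
from station import ctrl
def state(p,verbose=1):
    s=ctrl.observe();B,t=box(p);T=s['eef_rot'];X=s['eef_pos']
    G=B@np.column_stack([-S,[0,1,0],-N])
    rv=Ro.from_matrix(T.T@G).as_rotvec()
    f=B.T@(X+.07*T[:,2]-t)-W; b=(f@S,f[1],f@N)   # fingertip s,y,n
    F=B.T@s['contact_force'];
    if verbose: print('t',round(s['time'],2),'tip s,y,n mm',np.round(np.array(b)*1000,1),'rotvec left /2',np.round(rv/2,4),'F s,y,n',np.round([F@S,F[1],F@N],1),'grip',round(s['grip_width'],4),'q',np.round(s['qpos'],2))
    return s,G,b
if __name__=='__main__':
    state(np.load('p.npy'))
E
python3 go.py
```

```text
t 2.27 tip s,y,n mm [  5.1  56.  171.2] rotvec left /2 [-0.0312 -0.1283 -0.2421] F s,y,n [-0.8  0.2  0.3] grip 0.0006 q [-0.27  0.25  1.6   0.    1.3  -1.5 ]
```

Request:
{"api": "send_rows", "payload": {"motion": [[0,0,0,-0.0078,-0.0321,-0.0605,1],[0,0,0,-0.0078,-0.0321,-0.0605,1],[0,0,0,-0.0078,-0.0321,-0.0605,1],[0,0,0,-0.0078,-0.0321,-0.0605,1],[0,0,0,0,0,0,1],[0,0,0,0,0,0,1]]}}

```text
time: 3.02
eef_pos: [0.5013, -0.0217, 0.3925]
eef_rot: [[-0.955, -0.15, 0.255], [-0.145, 0.989, 0.038], [-0.258, -0.001, -0.966]]
contact_force: [-0.3, -0.4, 0.1]
grip_width: 0.0004
```

```bash
python3 go.py
python3 - <<'E'
from h import *
from station import ctrl,eyes
s=ctrl.observe();f=eyes.grab_frame('wrist');f['s']=s
T=np.eye(4);T[:3,:3]=s['eef_rot'];T[:3,3]=s['eef_pos'];C=np.linalg.inv(T@f['mount']);f['R']=C[:3,:3];f['t']=C[:3,3]
pickle.dump(f,open('w1.pkl','wb'))
im=cv2.resize(f['frame'],None,fx=1.5,fy=1.5,interpolation=3)[:,:,::-1].copy();R,t=box(np.load('p.npy'))
def dot(X,c): u=proj(f,R@X+t);cv2.circle(im,tuple(np.int32(u*1.5+.5)),2,c,-1);return u
for i in(-1,1):
    for j in(-1,1): print(dot(face(.09*i,.162*j,.003),(255,0,255)))
for y in(.095,0,-.095):
    for q,c in((0,(0,0,255)),(.4,(0,255,255)),(.8,(0,255,0))): dot(tip(y,q),c)
cv2.imwrite('pics/w1.png',im)
E
```

```text
t 3.02 tip s,y,n mm [ 24.   56.4 169.4] rotvec left /2 [-0.0004  0.0006  0.0002] F s,y,n [-0.3 -0.3  0.2] grip 0.0004 q [-0.32  0.16  1.74  0.14  1.01 -2.1 ]
[31.71482903 64.33078786]
[357.97338904  64.40746534]
[ 64.39932783 230.86310951]
[342.2458154  230.99063489]
```

View pics/w1.png

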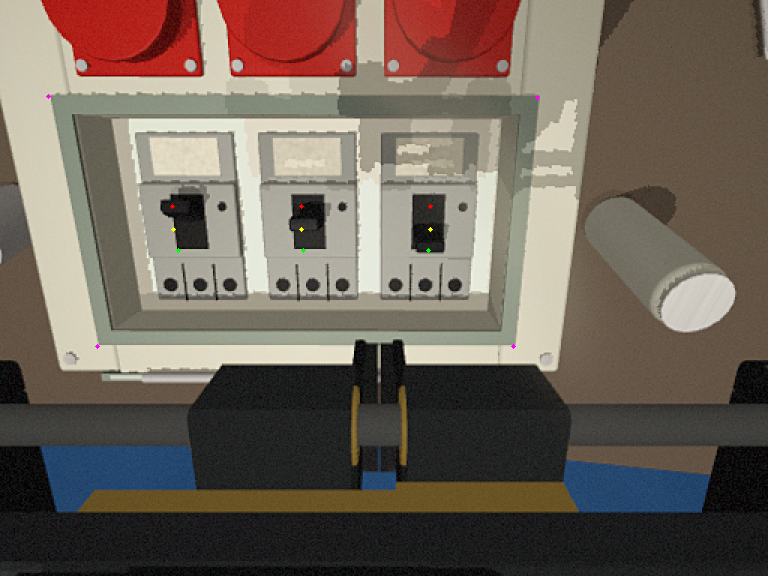

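The wrist view confirms it: left handle OFF at (180,205), middle one midway at (305,222), right one ON at (428,240). The predicted bezel corners fall within about 2 px of the seen ones, so the box pose is good to about 1 mm. Next I'll go down on the ON side of the middle handle.

Request:
{"api": "send_rows", "payload": {"motion": [[-0.008,-0.056,0,0,0,0,1],[0,-0.056,0,0,0,0,1],[0,0,0.08,0,0,0,1],[0,0,0.08,0,0,0,1],[0,0,0.08,0,0,0,1],[0,0,0.04,0,0,0,1],[0,0,0,0,0,0,1],[0,0,0,0,0,0,1]]}}

```text
time: 4.08
eef_pos: [0.5502, -0.0721, 0.2588]
eef_rot: [[-0.955, -0.15, 0.257], [-0.146, 0.989, 0.037], [-0.26, -0.002, -0.966]]
contact_force: [-0.0, 0.2, 0.2]
grip_width: 0.0004
```

```bash
python3 go.py
```

```text
t 4.08 tip s,y,n mm [29.1 -0.8 29.7] rotvec left /2 [-0.0008  0.0013  0.0005] F s,y,n [0.1 0.3 0.2] grip 0.0004 q [-0.39  0.42  1.79  0.2   0.71 -2.25]
```

Request:
{"api": "send_rows", "payload": {"motion": [[0,0,0.026,0,0,0,1],[0,0,0.026,0,0,0,1],[0,0,0.026,0,0,0,1],[0,0,0.026,0,0,0,1],[0,0,0,0,0,0,1],[0,0,0,0,0,0,1]]}}

```text
time: 4.82
eef_pos: [0.563, -0.0701, 0.2078]
eef_rot: [[-0.955, -0.15, 0.256], [-0.146, 0.989, 0.038], [-0.259, -0.001, -0.966]]
contact_force: [0.0, -0.6, 0.0]
grip_width: 0.0005
```

```bash
python3 go.py
```

```text
t 4.83 tip s,y,n mm [ 28.4  -0.7 -22.9] rotvec left /2 [-0.0005  0.0008  0.0005] F s,y,n [-0.  -0.6  0. ] grip 0.0005 q [-0.38  0.51  1.81  0.23  0.6  -2.27]
```

Request:
{"api": "send_rows", "payload": {"motion": [[0.008,0,0,0,0,0,1],[0.008,0,0,0,0,0,1],[0.008,0,0,0,0,0,1],[0.008,0,0,0,0,0,1],[0.008,0,0,0,0,0,1],[0.004,0,0,0,0,0,1],[0,0,0,0,0,0,1]]}}

```text
time: 5.7
eef_pos: [0.5442, -0.0733, 0.2035]
eef_rot: [[-0.954, -0.148, 0.262], [-0.144, 0.989, 0.037], [-0.265, -0.003, -0.964]]
contact_force: [5.6, 4.1, 0.9]
grip_width: 0.0005
```

```bash
python3 go.py
```

```text
t 5.7 tip s,y,n mm [  9.4  -1.2 -22.2] rotvec left /2 [-0.0014  0.0039 -0.0003] F s,y,n [ 6.1  3.2 -0.7] grip 0.0005 q [-0.4   0.5   1.86  0.26  0.56 -2.32]
```

Request:
{"api": "send_rows", "payload": {"motion": [[0.004,0,0,0,0,0,1],[0.004,0,0,0,0,0,1],[0.004,0,0,0,0,0,1],[0,0,0,0,0,0,1],[0,0,0,0,0,0,1]]}}

```text
time: 6.32
eef_pos: [0.5391, -0.0747, 0.2021]
eef_rot: [[-0.953, -0.148, 0.263], [-0.144, 0.989, 0.036], [-0.266, -0.004, -0.964]]
contact_force: [6.9, 3.8, 1.0]
grip_width: 0.0006
```

```bash
python3 go.py
```

```text
t 6.33 tip s,y,n mm [  4.   -1.9 -22.1] rotvec left /2 [-0.0021  0.0045 -0.0002] F s,y,n [ 7.4  2.7 -0.9] grip 0.0006 q [-0.4   0.5   1.87  0.26  0.55 -2.33]
```

Still in the sliding-force range, so the handle isn't at its stop yet. I'll keep going until the force climbs.

Request:
{"api": "send_rows", "payload": {"motion": [[0.004,0,0,0,0,0,1],[0.004,0,0,0,0,0,1],[0,0,0,0,0,0,1],[0,0,0,0,0,0,1]]}}

```text
time: 6.82
eef_pos: [0.5375, -0.0756, 0.2022]
eef_rot: [[-0.952, -0.147, 0.269], [-0.143, 0.989, 0.034], [-0.271, -0.006, -0.963]]
contact_force: [11.1, 6.2, 1.0]
grip_width: 0.0007
```

```bash
python3 go.py
```

```text
t 6.83 tip s,y,n mm [  2.8  -2.7 -21.6] rotvec left /2 [-0.0031  0.0072 -0.0006] F s,y,n [11.8  4.5 -2.1] grip 0.0007 q [-0.41  0.5   1.88  0.27  0.54 -2.34]
```

Request:
{"api": "send_rows", "payload": {"motion": [[0.004,0,0,0,0,0,1],[0.004,0,0,0,0,0,1],[0,0,0,0,0,0,1],[0,0,0,0,0,0,1]]}}

```text
time: 7.32
eef_pos: [0.5363, -0.0766, 0.2025]
eef_rot: [[-0.95, -0.145, 0.275], [-0.142, 0.989, 0.033], [-0.277, -0.008, -0.961]]
contact_force: [15.7, 8.3, 3.1]
grip_width: 0.0003
```

```bash
python3 go.py
```

```text
t 7.33 tip s,y,n mm [  2.   -3.7 -21. ] rotvec left /2 [-0.0044  0.0102 -0.0011] F s,y,n [17.   5.9 -1.3] grip 0.0003 q [-0.41  0.49  1.89  0.28  0.53 -2.35]
```

The force climbs while the tip holds at about s = 2–3 mm, where I expected the stop at 3.1. I'll back off, rise and look.

Request:
{"api": "send_rows", "payload": {"motion": [[-0.02,0,0,0,0,0,1],[-0.02,0,0,0,0,0,1],[0,0,-0.05,0,0,0,1],[0,0,-0.05,0,0,0,1],[0,0,0,0,0,0,1],[0,0,0,0,0,0,1]]}}

```text
time: 8.07
eef_pos: [0.5343, -0.0742, 0.2512]
eef_rot: [[-0.955, -0.15, 0.254], [-0.145, 0.989, 0.038], [-0.257, -0.0, -0.966]]
contact_force: [0.1, 0.7, -0.5]
grip_width: 0.0002
```

```bash
python3 go.py
python3 - <<'E'
from h import *
from station import ctrl,eyes
f=eyes.grab_frame('wrist');cv2.imwrite('pics/w2.png',f['frame'][:,:,::-1])
E
```

```text
t 8.07 tip s,y,n mm [11.5 -0.4 26.5] rotvec left /2 [-0.0002  0.0001  0.0003] F s,y,n [ 0.1  0.7 -0.5] grip 0.0002 q [-0.41  0.41  1.84  0.22  0.68 -2.28]
```

View pics/w2.png

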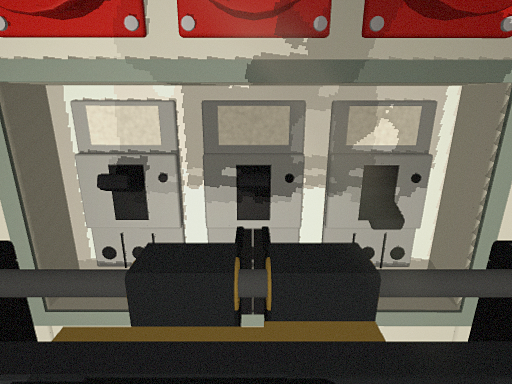

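The middle handle no longer shows midway, though it is black on black in its slot at (253,190). The others are unchanged: left OFF at (112,182), right ON at (388,215). Now I'll cross over above the handle to its OFF side and go down.

Request:
{"api": "send_rows", "payload": {"motion": [[0.055,0,0,0,0,0,1],[0.054,0,0,0,0,0,1],[0,0,0,0,0,0,1],[0,0,0.024,0,0,0,1],[0,0,0.024,0,0,0,1],[0,0,0.024,0,0,0,1],[0,0,0,0,0,0,1],[0,0,0,0,0,0,1]]}}

```text
time: 9.12
eef_pos: [0.4922, -0.0808, 0.203]
eef_rot: [[-0.955, -0.151, 0.256], [-0.146, 0.989, 0.038], [-0.258, -0.001, -0.966]]
contact_force: [0.1, -0.3, 0.8]
grip_width: 0.0002
```

```bash
python3 go.py
```

```text
t 9.12 tip s,y,n mm [-42.   -0.7  -9.1] rotvec left /2 [-0.0005  0.0007  0.0006] F s,y,n [ 0.2 -0.3  0.8] grip 0.0002 q [-0.46  0.46  1.98  0.3   0.51 -2.43]
```

Request:
{"api": "send_rows", "payload": {"motion": [[0,0,0.013,0,0,0,1],[0,0,0.013,0,0,0,1],[0,0,0,0,0,0,1],[-0.008,0,0,0,0,0,1],[-0.008,0,0,0,0,0,1],[-0.008,0,0,0,0,0,1],[0,0,0,0,0,0,1]]}}

```text
time: 10.0
eef_pos: [0.5054, -0.0784, 0.1934]
eef_rot: [[-0.956, -0.152, 0.253], [-0.147, 0.988, 0.038], [-0.256, -0.0, -0.967]]
contact_force: [-5.4, -2.7, 0.5]
grip_width: 0.0003
```

```bash
python3 go.py
```

```text
t 10.0 tip s,y,n mm [-31.7  -0.2 -21.9] rotvec left /2 [ 0.0001 -0.0008  0.001 ] F s,y,n [-5.4 -1.9  2. ] grip 0.0003 q [-0.44  0.49  1.95  0.3   0.51 -2.41]
```

Contact at s ≈ −31 mm is what a handle fully at OFF should give (−30.8). Now I'll push up to ON.

Request:
{"api": "send_rows", "payload": {"motion": [[-0.008,0,0,0,0,0,1],[-0.008,0,0,0,0,0,1],[-0.008,0,0,0,0,0,1],[-0.008,0,0,0,0,0,1],[-0.008,0,0,0,0,0,1],[-0.008,0,0,0,0,0,1],[-0.008,0,0,0,0,0,1],[0,0,0,0,0,0,1]]}}

```text
time: 11.0
eef_pos: [0.5307, -0.0735, 0.1999]
eef_rot: [[-0.957, -0.152, 0.249], [-0.147, 0.988, 0.041], [-0.252, 0.002, -0.968]]
contact_force: [-6.3, -1.1, 0.7]
grip_width: 0.0004
```

```bash
python3 go.py
```

```text
t 11.0 tip s,y,n mm [ -5.5   1.1 -22.2] rotvec left /2 [ 0.0014 -0.0027  0.0009] F s,y,n [-6.  -0.1  2.3] grip 0.0004 q [-0.41  0.5   1.89  0.26  0.56 -2.34]
```

Request:
{"api": "send_rows", "payload": {"motion": [[-0.004,0,0,0,0,0,1],[-0.004,0,0,0,0,0,1],[-0.004,0,0,0,0,0,1],[0,0,0,0,0,0,1],[0,0,0,0,0,0,1],[0,0,0,0,0,0,1]]}}

```text
time: 11.75
eef_pos: [0.5329, -0.0729, 0.2001]
eef_rot: [[-0.958, -0.154, 0.241], [-0.148, 0.988, 0.041], [-0.244, 0.004, -0.97]]
contact_force: [-13.4, -7.4, 2.2]
grip_width: 0.0005
```

```bash
python3 go.py
```

```text
t 11.75 tip s,y,n mm [ -3.7   1.5 -22.6] rotvec left /2 [ 0.0023 -0.0066  0.0016] F s,y,n [-13.3  -5.4   5.8] grip 0.0005 q [-0.4   0.5   1.88  0.25  0.57 -2.32]
```

Request:
{"api": "send_rows", "payload": {"motion": [[-0.004,0,0,0,0,0,1],[-0.004,0,0,0,0,0,1],[0,0,0,0,0,0,1],[0,0,0,0,0,0,1],[0,0,0,0,0,0,1]]}}

```text
time: 12.38
eef_pos: [0.5338, -0.0726, 0.2002]
eef_rot: [[-0.96, -0.155, 0.234], [-0.15, 0.988, 0.041], [-0.238, 0.005, -0.971]]
contact_force: [-21.9, -13.0, 3.8]
grip_width: 0.0008
```

```bash
python3 go.py
```

```text
t 12.38 tip s,y,n mm [ -3.3   1.7 -22.7] rotvec left /2 [ 0.003  -0.0099  0.0023] F s,y,n [-21.9  -9.6   9.8] grip 0.0008 q [-0.4   0.5   1.87  0.24  0.58 -2.32]
```

The force rises to 22 N with the tip held at s = −3.3 mm (expected −3.1), so the handle is at its ON stop. I'll back off, rise well clear and look.

Request:
{"api": "send_rows", "payload": {"motion": [[0.02,0,0,0,0,0,1],[0.02,0,0,0,0,0,1],[0,0,-0.05,0,0,0,1],[0,0,-0.05,0,0,0,1],[0,0,-0.1,0,0,0,1],[0,0,-0.1,0,0,0,1],[0,0,-0.1,0,0,0,1],[0,0,0,0,0,0,1],[0,0,0,0,0,0,1]]}}

```text
time: 13.5
eef_pos: [0.4727, -0.0833, 0.3915]
eef_rot: [[-0.955, -0.15, 0.256], [-0.146, 0.989, 0.038], [-0.259, -0.001, -0.966]]
contact_force: [-0.3, 0.1, 0.0]
grip_width: 0.0004
```

```bash
python3 go.py
python3 - <<'E'
from h import *
from station import ctrl,eyes
f=eyes.grab_frame('wrist');cv2.imwrite('pics/w3.png',cv2.resize(f['frame'],None,fx=1.5,fy=1.5)[:,:,::-1])
d=pickle.load(open('f0.pkl','rb'))['scene']['frame'].astype(int);g=eyes.grab_frame('scene')['frame'].astype(int)
for n,(u,v,r) in dict(flange=(149,147,16),tube=(122,193,18),can=(315,242,22),driver=(341,190,26)).items():
    print(n,'mean abs change',abs(d-g)[v-r:v+r,u-r:u+r].mean().round(2))
E
```

```text
t 13.5 tip s,y,n mm [-12.5  -0.2 178.1] rotvec left /2 [-0.0006  0.0011  0.0006] F s,y,n [-0.2  0.1  0.1] grip 0.0004 q [-0.49  0.13  1.78  0.18  1.03 -2.29]
flange mean abs change 5.2
tube mean abs change 3.96
can mean abs change 4.22
driver mean abs change 4.35
```

View pics/w3.png

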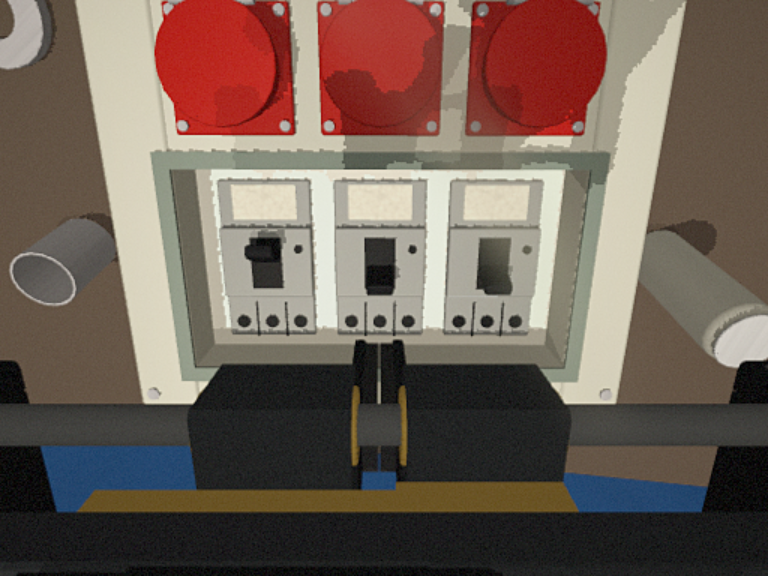

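The middle handle now stands at ON at (380,285), level with the live one at (495,285). The left one is still OFF at (265,248). The arm is clear, so I'm handing in.

```bash
python3 -c "
from station import ctrl
print(ctrl.close_job())"
```

```text
the job is handed in; nothing more can be done
None
```

I reset the tripped breaker, which was the middle one, and handed the job in at about 13.6 s of the 48 s allowed. With the fingers closed, I pushed its handle from the ON side down to the OFF stop. I then crossed over above it and pushed it from the OFF side up to the ON stop.

**OFF stop:** The force rose to 17 N with the tip creeping only slightly, to s ≈ 2 mm (expected 3.1). The wrist picture afterwards was black on black and could not confirm OFF by sight. On the way back, though, the fingers met the handle by s ≈ −31 mm, where a handle fully at OFF should be (−30.8).

**ON stop:** The force rose to 22 N with the tip held at s = −3.3 mm (expected −3.1).

**Last picture:** The middle handle is at ON, level with the live one, and the left one is still OFF. I saw no sign of touching the box; the force readings were near zero except while pushing the handle.

**Bench items:** The patches of the scene picture around the tube, can, screwdriver and flange changed only by about 4–5 grey levels. I took that as noise and shadow and did not measure their positions again.

**Finish:** The gripper ended about 178 mm above the face, with near-zero contact force.

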